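# Line up the almond mill's foot with a drift and drop in its bolt

## Robot

A 7-joint arm with a two-finger parallel gripper is mounted at the origin on the work surface. World frame = base frame: x ahead of the robot, y to its left, z up, the work surface at z = 0. Lengths are in m, angles in rad, forces in N, time in s.
With the tool pointing down it reaches from about 0.425 to 0.875 m from the base axis. Payload 4.7 kg.
Tool frame: the origin (TCP) lies midway between the tips of the shut fingers; the grasp point (between the pads) lies 19 mm behind it; z points along the fingers, y is the direction in which the jaws open and shut (so a half turn about z gives the same grasp; the last joint's range is limited). The gripper opens to 85 mm and grips with 20 to 120 N. Pads are 22 mm wide; open, the fingers measure 114 mm over their backs; the gripper's body (76 mm by 85 mm) begins 54 mm behind the grasp point. The pads swing forward as they close: fully open they stand 13 mm farther back than shut.
Start: joints at [1.22, 0.321, -0.07, 1.45, 0.023, 1.371, -0.057], TCP at [0.232, -0.607, 0.231] pointing down, gripper open.
Joint ranges: [-2.86, 2.86], [-0.3, 2.09], [-1.38, 1.24], [0.06, 2.45], [-1.56, 4.7], [0.09, 2.05], [-2.69, 2.69]. Speed limits (rad/s): [2.57, 2.57, 3.14, 3.14, 3.14, 3.14, 3.14].

## Interface

Orientations are given as a rotation vector (axis times angle).
In Python, from station import r, vision gives the robot as it stands.
- The arm moves only by the tool servo_tool, never from a script. Its argument "deltas" is a list of rows, each a list of 7 numbers: the shift along the tool's x, y, z scaled (see below), then the turn, a rotation vector about the tool's x, y, z scaled (see below), then the closure, from -1 (fully open) to 1 (shut). In form: [[x, y, z, rx, ry, rz, gripper], ...]. A call has 1 to 12 rows; each row shifts and turns the commanded pose from where the row before left it, along the tool's axes as they then stand; what a row does not reach is not made up. The controller multiplies each number of a shift by 40 mm and each number of a turn by 8 degrees. A row lasts 1/10 s, in which the tool goes at most 50 mm and 8.59 degrees, less where a joint would pass 70% of its speed; a pose out of reach is approached as far as the arm can. A call with a number of a shift or a turn outside -1 to 1 is refused whole. A call with a gripper value outside its range is refused whole. The fingers move at their own pace and stop on an object; the grip force is fixed at half the most. Time passes only in rows, so rows that do not move let the fingers close. It gives the time, the measured TCP pose, the force and the opening at its end, in the units of the state.
- r.read_state(): the state, without advancing time (a new reading comes with each control period).
- vision.snapshot(name): name is "scene" or "top"; returns (picture, depth): 384x512x3 uint8, blue, green, red; 384x512 float32, m along the optical axis (not along the pixel's ray), 0 where there is no reading.
- vision.camera_params(name): a dict with "fx", "fy", "cx", "cy" (pixels), "k1" (the pictures are not rectified: a ray, as slopes to the right and down, at radius r is drawn at 1 + k1 r^2 times it, then the intrinsics apply), "pose" (4x4, takes a point from camera to world coordinates). Camera axes: x right, y up, looking along -z (the intrinsics and any distortion apply to the point x, -y, -z); pixel columns grow to the right and rows downward; lengths in m; the calibration is good to about 2 mm. A picture is of the moment at which its call begins. camera_params takes no time and is no camera call.
- r.finish_job(): hands the job in, once; it reports no verdict.
The state is a dict: "t": time; "joint_pos": joint angles; "dq": joint speeds; "joint_efforts": joint torques, N m; "tcp_pos": TCP position; "ee_rot": TCP orientation; "force": force on the tool from outside, world axes, zero at the start; "moment": the same for the moment, N m; "opening": opening from 0.0 (shut) to 1.0 (fully open).
Only numpy, scipy, OpenCV 4.12 (cv2) and the standard library are available. Lean on these libraries where they do the work, as an engineer would, in place of code of your own. Each camera call takes 0.05 s, during which the arm holds its last target.

## Task

The almond mill's long foot has swung a few millimetres off the bolt hole in its stand. Take the tapered drift from the wooden block, work it down through the slot in the foot into the half-hidden hole below, easing the foot into line by feel and never forcing anything, until the drift's shoulder is down on the foot; then draw it out, stand it back in the block, and drop the bolt from the block fully home through foot and stand, upright with its washer flat on the foot. Leave the bowl, jar and scraper where they are.

Things in the scene. Friction and masses are not known exactly. Their poses are not given: they have to be found in the camera images.
- stand: low stainless frame, 360 x 180 mm, 70 mm high, fixed; it carries the grey almond mill. Origin: on the bench, below the middle of the front crossbar. z up; x runs from the mill's rear bolt (at x = -240, y = 0 mm) towards the foot's free end, y across. Ease, do not force: drift, bolt or hand pressing on stand or mill with over 60 N in all fails
- bar_mid (a point): point on the stand at x = 0, y = 0, top of the front crossbar (70 mm above the bench). The bar is flat, 60 mm wide along x, 180 long, 10 thick, clear below down to the bench. Its one round 15.5 mm through hole is only roughly here: the bar is clamped through slots, so the hole's middle lies up to 8 mm off along the stand's x and 2.4 mm along y; the foot hides it but for a crescent
- foot_hole (a point): middle of the upper mouth of the through slot in the free end of the mill's foot, 36 mm long along the foot, 15.5 wide, corners cut; about 78 mm above the bench. The foot, 8 mm thick, 60 wide, lies on the crossbar and ends 35 mm past the slot's middle. It starts 4.5 to 7 mm off the stand's x axis, to the stand's +y. Site x points from rear bolt to slot, z up
- mill: hand-cranked almond mill. Origin on the rear bolt's axis at the foot's underside, 70 mm above the bench; x towards the foot's slot 240 mm away. It turns stiffly about the rear bolt and stays where left: at the slot it slides sideways, along the stand's y, under about 8 N. Its hopper comes within 100 mm of the slot and stands up to 325 mm above the bench
- block: beech tool block 150 x 60 x 80 mm high, fixed, with two round 16.5 mm holes 75 mm deep in its top at x = -42 and x = +42 mm, y = 0. Origin: middle of its underside; x along its length, z up. Drift and bolt stand in the two holes, either way round
- drift: tapered steel drift, 148 mm long, about 220 g, point down in the block. Origin at the point's end, z up its axis. The point is 5 mm wide and tapers evenly up to 14.8 mm at 50 mm; parallel from 50 to 74 mm; at 74 mm is the shoulder of the six-sided handle, 20 mm across flats (two flats face its own +y and -y), which ends at 148 mm. In the block the shoulder rests on the top
- drift_tip (a point): the point's end of the drift (its origin)
- bolt: steel socket-head cap screw with a fixed washer, standing in the block: washer 28 mm wide, 2.5 thick; on it the round head 21 mm wide, 14 high; below it the shank, 14 mm wide, 45 long, 1.5 mm chamfer at its end; about 100 g. Origin: middle of the washer's underside; z up its axis. It is dropped in, not screwed, and goes home only when slot and hole are in line to about 1.5 mm
- bowl: steel bowl, 124 mm wide, 55 mm high, on the bench beside the stand under the mill's outlet; leave alone. Origin: middle of its underside
- jar: glass jar with a steel lid, 80 mm wide, 110 mm high; leave alone. Origin: middle of its underside
- scraper: bench scraper lying flat, blade 110 x 78 mm, handle 130 mm long and 24 mm thick; leave alone. Origin: middle of the blade
Mind the look-alikes: they are no part of the job. What is meant by the drift is not yellow, and is the larger of those in its own colour. Of the things shaped like the bolt, the steel one is meant.

How it is judged:
On the way:
1. the drift stands down through both holes, its full-width part in them (z of drift_tip in the frame of foot_hole below -0.068 m and angle between drift's own z axis and vertical below 0.12 rad and horizontal distance between drift_tip and foot_hole below 0.012 m), for 0.1 s.
At the end, for the whole second after the job is handed in: the bolt is home through slot and hole, upright (within 0.1 rad), the middle of its washer's underside less than 3 mm above the foot's top and within 12 mm of the slot's middle; the drift stands upright in a hole of the block (either one), point within 12 mm of the bench; both at rest (z of bolt in the frame of foot_hole below 0.003 m and horizontal distance between bolt and foot_hole below 0.012 m and angle between each of bolt, drift's own z axis and vertical below 0.1 rad and z of drift_tip in the frame of block below 0.012 m and x of drift_tip in the frame of block between -0.06 and 0.06 m and y of drift_tip in the frame of block between -0.02 and 0.02 m and linear speed of each of bolt, drift below 0.01 m/s); the robot touches nothing.
It fails at once if drift, bolt or hand presses on the stand or the mill with more than 60 N (contact force between any of drift, bolt, the fingers, the arm and stand above 60 N).
It fails at once if the bowl, jar or scraper is shifted by more than 15 mm (distance of any of bowl, jar, scraper from where it was at the start of the episode above 0.015 m).
It also fails if it takes over 72 s, if anything falls off the work surface, if the arm or the gripper's body presses on something with over 40 N, if the wrist force passes 120 N, or if a joint passes its speed limit or range.

## Working session

There is one attempt and no reset: what is moved stays moved. The work goes in short steps, Python scripts to look and compute and a tool call to move; the robot and the scene stay as the last step left them, time stands still between calls to the robot, and variables do not carry over. Pictures are saved under pics/ and viewed, and the job is handed in when it is done.

Besides the shell and the picture viewer there is one more tool, called after ">>>" as a command line: name --pt "numbers of a row" for each row, then --argument value for the rest. servo_tool: Moves the arm, as the interface text tells. Shifts and turns lie within -1 to 1; 1 stands for 40 mm of shift or 8 degrees of turn. Its arguments: {"type":"object","properties":{"deltas":{"type":"array"}},"required":["deltas"]}

```bash
ls; mkdir -p pics; python3 - <<'E'
from station import r, vision
import cv2,numpy as np
print(r.read_state())
for n in("scene","top"):
    p,d=vision.snapshot(n); cv2.imwrite(f"pics/{n}0.png",p); np.save(f"pics/{n}0.npy",d)
    c=vision.camera_params(n); print(n,c)
E
```

```text
pics
{'t': 0.0, 'joint_pos': array([ 1.22007544,  0.32181217, -0.07010014,  1.45169113,  0.02261205,
        1.37076051, -0.05692741]), 'dq': array([ 0.0001002 , -0.0012941 , -0.00193174,  0.00167723, -0.00076905,
        0.00128785, -0.00053215]), 'joint_efforts': array([ 4.44046191e-04, -4.93571162e+01, -3.82086430e-01, -3.14332688e+01,
        1.29129985e-02,  1.16014088e-02,  5.04274212e-06]), 'tcp_pos': array([ 0.23167785, -0.60674028,  0.23022253]), 'ee_rot': array([-3.08766510e+00, -5.69586242e-01,  6.96834806e-04]), 'force': array([-0.07871186, -0.17081279, -0.34005972]), 'moment': array([ 0.0279506 , -0.00045102,  0.01286756]), 'opening': 0.9981325644508611}
scene {'fx': 356.6699665970428, 'fy': 356.6699665970428, 'cx': 259.8822908122861, 'cy': 193.91257300937312, 'k1': -0.09168185207616508, 'pose': array([[-0.1812681 , -0.54422164,  0.81912434,  1.18200086],
       [ 0.98326266, -0.11582871,  0.14063514,  0.1236825 ],
       [ 0.01834143,  0.83090704,  0.55610887,  0.50585674],
       [ 0.        ,  0.        ,  0.        ,  1.        ]])}
top {'fx': 396.7038070372891, 'fy': 396.7038070372891, 'cx': 248.74046659036242, 'cy': 194.03564871627697, 'k1': 0.04033085215390443, 'pose': array([[-0.01519034,  0.9883226 , -0.15161689,  0.46878362],
       [-0.99923473, -0.02047115, -0.03332993,  0.00994461],
       [-0.0360445 ,  0.15099457,  0.98787724,  0.91850721],
       [ 0.        ,  0.        ,  0.        ,  1.        ]])}
```

View pics/scene0.png

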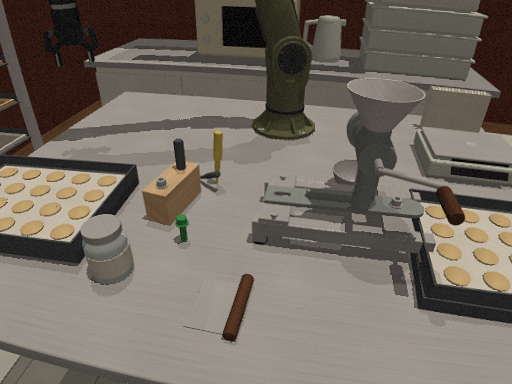

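View pics/top0.png

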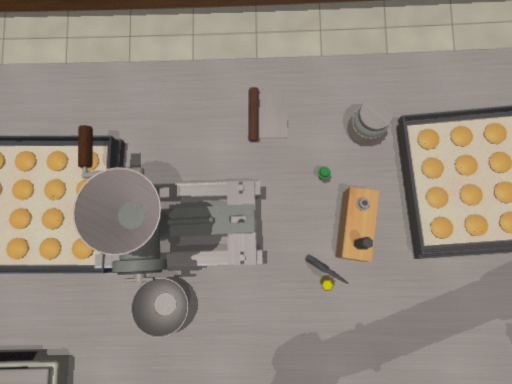

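```bash
cat > h.py <<'E'
import numpy as np,cv2
from station import r,vision
def K(c): return np.array([[c['fx'],0,c['cx']],[0,c['fy'],c['cy']],[0,0,1.]])
def ray(c,uv):
    # invert r*(1+k r^2)
    p=np.array([(uv[0]-c['cx'])/c['fx'],(uv[1]-c['cy'])/c['fy']])
    q=cv2.undistortPoints(np.array([[uv]],float),K(c),np.array([c['k1'],0,0,0,0.]))[0,0]
    P=c['pose'];return P[:3,3],P[:3,:3]@np.array([q[0],-q[1],-1.])
def onz(n,uv,z):
    o,d=ray(vision.camera_params(n),uv);return o+d*(z-o[2])/d[2]
def tri(a,b):
    (o1,d1),(o2,d2)=[ray(vision.camera_params(n),uv) for n,uv in(("scene",a),("top",b))]
    A=np.stack([d1,-d2],1);s=np.linalg.lstsq(A,o2-o1,rcond=None)[0]
    p,q=o1+s[0]*d1,o2+s[1]*d2;return (p+q)/2,np.linalg.norm(p-q)
def proj(n,p):
    c=vision.camera_params(n);P=c['pose'];x=P[:3,:3].T@(np.asarray(p)-P[:3,3])
    a,b=x[0]/-x[2],-x[1]/-x[2];f=1+c['k1']*(a*a+b*b);return c['cx']+c['fx']*a*f,c['cy']+c['fy']*b*f
def crop(src,out,x0,y0,w,h,s):
    p=cv2.imread(src);cv2.imwrite(out,cv2.resize(p[y0:y0+h,x0:x0+w],None,fx=s,fy=s,interpolation=cv2.INTER_CUBIC))
E
python3 - <<'E'
from h import *
crop("pics/top0.png","pics/t1.png",220,160,50,50*0+120,5)
crop("pics/top0.png","pics/t1.png",150,160,120,120,5)
crop("pics/top0.png","pics/t2.png",290,160,100,140,4)
crop("pics/scene0.png","pics/s1.png",130,120,100,130,4)
crop("pics/scene0.png","pics/s2.png",245,160,200,110,4)
E
```

```text
(no output)
```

View pics/t1.png

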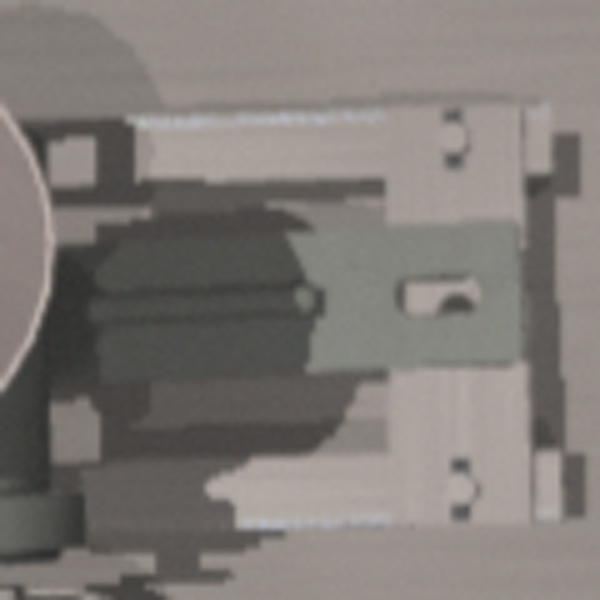

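View pics/t2.png

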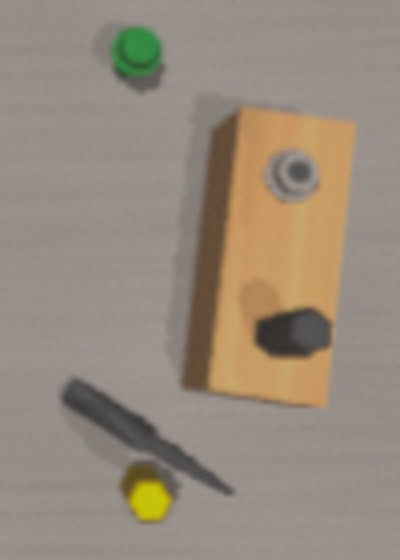

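View pics/s1.png

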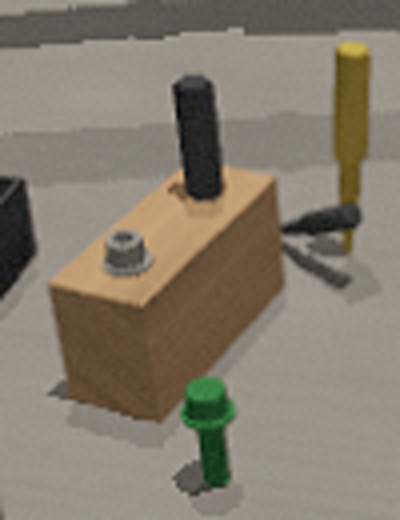

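View pics/s2.png

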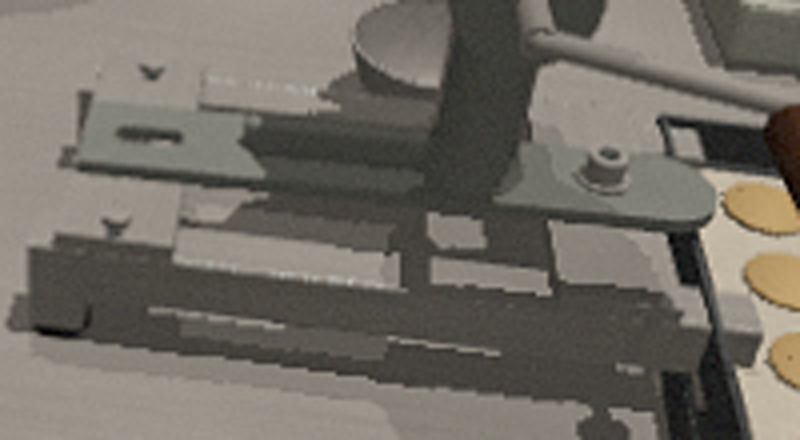

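```bash
python3 - <<'E'
from h import *
crop("pics/top0.png","pics/t3.png",222,205,36,30,20)
p=cv2.imread("pics/top0.png");print(p[210:228,228:250].mean(2).astype(int))
for nm,uv,z in(("slotL",(230,219),.078),("slotR",(246,219),.078)):print(nm,onz("top",uv,z))
E
```

```text
[[129 130 130 131 128 130 130 130 131 131 130 130 129 129 129 129 132 131
  131 133 132 131]
 [129 131 127 131 131 131 132 129 128 131 130 130 129 128 128 129 132 132
  132 133 132 132]
 [130 131 129 129 129 130 130 129 131 132 129 129 129 129 130 131 131 130
  133 134 131 129]
 [130 128 130 128 131 129 129 130 128 129 130 129 128 129 129 132 130 130
  132 131 132 131]
 [129 127 127 126 130 127 126 125 122 123 117 117 120 119 120 119 127 129
  130 131 131 128]
 [129 123 118 116 118 116 112 111 110 110 102 104 107 107 111 128 136 128
  126 130 129 129]
 [127 112 102 121 133 129 132 129 130 131 132 132 134 135 137 152 155 137
  127 129 130 129]
 [124 102  98 144 157 159 160 159 158 161 162 161 158 160 163 161 156 148
  131 127 129 130]
 [122  94  97 144 161 164 164 164 161 164 163 151 140 137 141 152 153 156
  134 128 130 130]
 [124  94 100 146 162 164 165 164 163 162 145 117  96  91  96 120 144 151
  135 130 131 131]
 [126  99 101 146 163 165 165 163 163 151 117  84  77  75  76  85 115 137
  132 131 131 133]
 [127 110 104 145 160 163 164 162 159 136  98  81  78  78  78  82  99 125
  130 130 132 133]
 [129 123 117 133 148 151 149 147 144 123 104 101 103 105 108 105 116 129
  131 132 133 133]
 [129 131 129 126 132 136 133 131 129 120 121 123 127 131 131 125 131 133
  133 132 133 132]
 [131 129 130 132 132 133 132 130 129 130 130 131 132 133 132 133 135 133
  133 133 132 134]
 [129 130 130 132 132 134 132 131 132 131 130 132 131 132 133 132 133 133
  132 132 135 132]
 [131 130 131 131 133 131 132 131 131 133 131 130 133 133 134 133 132 132
  134 131 134 134]
 [131 130 129 131 133 133 132 131 132 132 132 130 132 133 133 134 131 132
  134 134 134 133]]
slotL [0.54488893 0.07900554 0.078     ]
slotR [0.54425704 0.04494267 0.078     ]
```

View pics/t3.png

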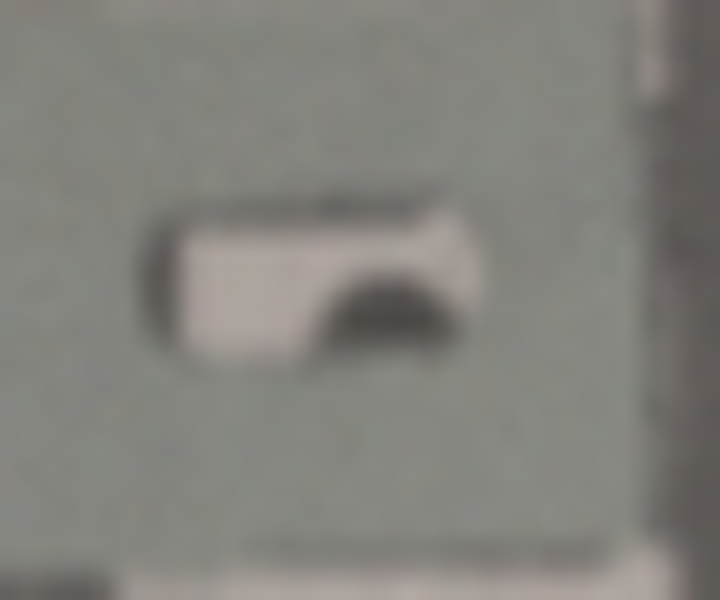

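```bash
python3 - <<'E'
from h import *
pr=lambda *a:print(*[np.round(x,4) if not isinstance(x,str) else x for x in a])
S=onz("top",(237.2,218.2),.078);H=onz("top",(241.1,222.0),.070)
pr("slot",S,"hole",H,H-S)
pr("bar clamps",onz("top",(240.8,187.6),.07),onz("top",(242,257.6),.07))
a=np.array([(240,108),(355,122),(328,408),(208,392)])/4+[290,160]
c=[onz("top",tuple(x-0.375),.08) for x in a];pr("block",*c, np.mean(c,0))
pr("rear bolt scene", onz("scene",(245+605/4,160+155/4),.09))
# bolt head top scene/top: 
pr("bolt",onz("top",(290+298/4-.4,160+173/4-.4),.0965),onz("scene",(130+125/4-.4,120+238/4-.4),.0965), tri((130+125/4-.4,120+238/4-.4),(290+298/4-.4,160+173/4-.4))[0])
pr("drift top",onz("top",(290+309/4-.4,160+332/4-.4),.154),onz("scene",(130+194/4-.4,120+82/4-.4),.154),tri((130+194/4-.4,120+82/4-.4),(290+309/4-.4,160+332/4-.4))[0])
crop("pics/top0.png","pics/t4.png",345,190,36,70,11)
crop("pics/scene0.png","pics/s4.png",150,130,50,60,11)
E
```

```text
slot [0.5463 0.0636 0.078 ] hole [0.5387 0.0559 0.07  ] [-0.0076 -0.0078 -0.008 ]
bar clamps [0.6135 0.0556 0.07  ] [0.4635 0.0549 0.07  ]
block [ 0.6089 -0.176   0.08  ] [ 0.6002 -0.2354  0.08  ] [ 0.4519 -0.212   0.08  ] [ 0.4607 -0.1516  0.08  ] [ 0.5304 -0.1938  0.08  ]
rear bolt scene [0.5276 0.3034 0.09  ]
bolt [ 0.5716 -0.2     0.0965] [ 0.5668 -0.2033  0.0965] [ 0.5715 -0.2     0.0996]
drift top [ 0.4888 -0.1858  0.154 ] [ 0.485  -0.1886  0.154 ] [ 0.489  -0.1861  0.1559]
```

View pics/t4.png

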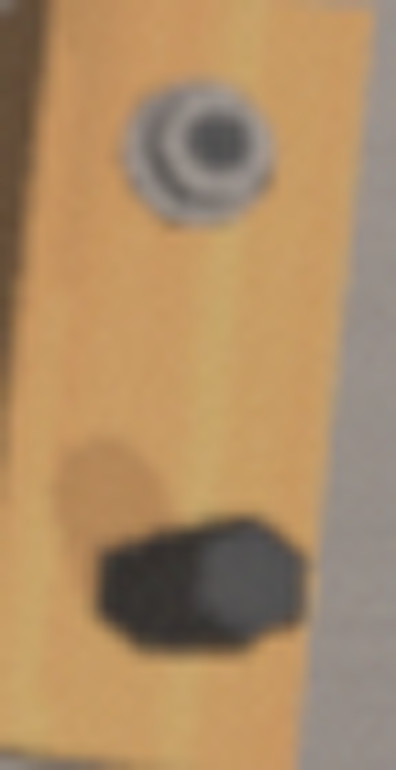

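View pics/s4.png

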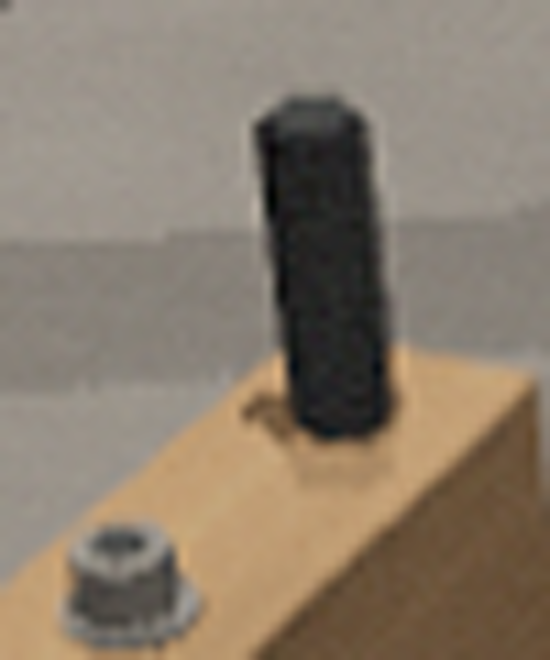

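>>> servo_tool --pt "0 0 0 0 0 -0.94 -1" --pt "0 0 0 0 0 -0.94 -1" --pt "0 0 0 0 0 -0.94 -1" --pt "0 0 0 0 0 -0.94 -1" --pt "0 0 0 0 0 -0.94 -1" --pt "0 0 0 0 0 -0.94 -1" --pt "0 0 0 0 0 -0.94 -1" --pt "0 0 0 0 0 -0.94 -1" --pt "0 0 0 0 0 -0.94 -1" --pt "0 0 0 0 0 -0.94 -1" --pt "0 0 0 0 0 -0.94 -1" --pt "0 0 0 0 0 -0.94 -1"

```text
t: 1.3
tcp_pos: [0.2317, -0.607, 0.2306]
ee_rot: [-1.769, -2.595, -0.001]
force: [-0.0, -0.3, 0.5]
opening: 0.999
```

```bash
cat >> h.py <<'E'
from scipy.spatial.transform import Rotation as Ro
def to(target,yaw=None):
    "needed shift in tool axes in units of 40mm; yaw = jaw direction deg"
    s=r.read_state();R=Ro.from_rotvec(s['ee_rot']);M=R.as_matrix()
    d=R.inv().apply(np.asarray(target)-s['tcp_pos'])
    print("t",round(s['t'],2),"tcp",s['tcp_pos'].round(4),"F",s['force'].round(1),"M",s['moment'].round(2),"open",round(s['opening'],3),"q",s['joint_pos'].round(2))
    print("jaw",np.degrees(np.arctan2(M[1,1],M[0,1])).round(2),"z",M[:,2].round(4),"shift units",(d/.04).round(3),"mm",(d*1e3).round(1))
    if yaw is not None:
        j=np.radians(yaw);y=np.array([np.cos(j),np.sin(j),0]);z=np.array([0,0,-1.]);T=np.stack([np.cross(y,z),y,z],1)
        print("turn units",(np.degrees(Ro.from_matrix(M.T@T).as_rotvec())/8).round(3))
E
python3 - <<'E'
from h import *
to((.489,-.186,.23),21)
E
```

```text
t 1.3 tcp [ 0.2317 -0.607   0.2306] F [-0.  -0.3  0.5] M [0.01 0.06 0.05] open 0.999 q [ 1.38  0.33 -0.28  1.44  0.09  1.38  1.47]
jaw 21.45 z [-5.e-04  1.e-03 -1.e+00] shift units [7.442 9.836 0.024] mm [297.7 393.4   1. ]
turn units [-0.    -0.008  0.057]
```

>>> servo_tool --pt "0.62 0.82 0 0 0 0 -1" --pt "0.62 0.82 0 0 0 0 -1" --pt "0.62 0.82 0 0 0 0 -1" --pt "0.62 0.82 0 0 0 0 -1" --pt "0.62 0.82 0 0 0 0 -1" --pt "0.62 0.82 0 0 0 0 -1" --pt "0.62 0.82 0 0 0 0 -1" --pt "0.62 0.82 0 0 0 0 -1" --pt "0.62 0.82 0 0 0 0 -1" --pt "0.62 0.82 0 0 0 0 -1" --pt "0.62 0.82 0 0 0 0 -1" --pt "0.62 0.82 0 0 0 0 -1"

```text
t: 2.5
tcp_pos: [0.492, -0.1862, 0.2311]
ee_rot: [-1.776, -2.591, 0.001]
force: [0.7, -0.4, 1.2]
opening: 0.997
```

>>> servo_tool --pt "0 0 0 0 0 0 -1" --pt "0 0 0 0 0 0 -1"

```text
t: 2.7
tcp_pos: [0.4918, -0.1867, 0.231]
ee_rot: [-1.772, -2.593, 0.001]
force: [0.3, 0.4, -0.1]
opening: 0.995
```

```bash
python3 - <<'E'
from h import *
to((.489,-.186,.1),21)
p,d=vision.snapshot("scene"); cv2.imwrite("pics/s5.png",p)
crop("pics/s5.png","pics/s5c.png",110,40,140,150,4)
E
```

```text
t 2.7 tcp [ 0.4918 -0.1867  0.231 ] F [ 0.3  0.4 -0.1] M [-0.02  0.   -0.06] open 0.995 q [ 0.92  0.1  -0.64  1.74  0.06  1.33  0.64]
jaw 21.3 z [-7.e-04 -0.e+00 -1.e+00] shift units [ 0.04  -0.056  3.275] mm [  1.6  -2.3 131. ]
turn units [-0.005 -0.002  0.038]
```

View pics/s5c.png

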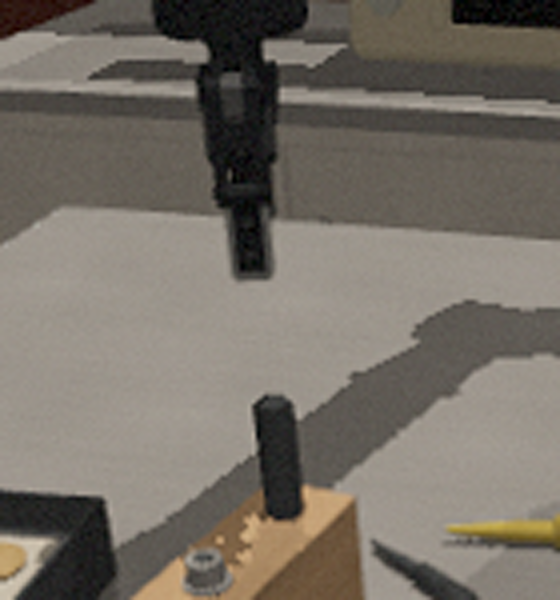

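```bash
python3 - <<'E'
from h import *
p,d=vision.snapshot("top"); cv2.imwrite("pics/t5.png",p)
E
```

```text
(no output)
```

View pics/t5.png

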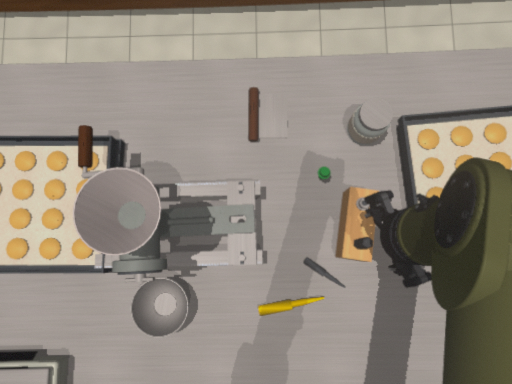

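View pics/s5.png

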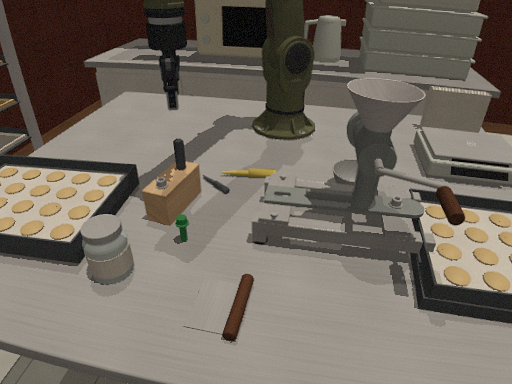

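>>> servo_tool --pt "0.04 -0.06 0.8 0 0 0 -1" --pt "0 0 0.8 0 0 0 -1" --pt "0 0 0.8 0 0 0 -1" --pt "0 0 0.6 0 0 0 -1" --pt "0 0 0.4 0 0 0 -1" --pt "0 0 0 0 0 0 -1"

```text
t: 3.4
tcp_pos: [0.4861, -0.1881, 0.0927]
ee_rot: [-1.777, -2.584, 0.002]
force: [-0.3, 0.1, 0.3]
opening: 0.999
```

>>> servo_tool --pt "0 0 0 0 0 0 1" --pt "0 0 0 0 0 0 1" --pt "0 0 0 0 0 0 1" --pt "0 0 0 0 0 0 1" --pt "0 0 0 0 0 0 1" --pt "0 0 0 0 0 0 1" --pt "0 0 0 0 0 0 1" --pt "0 0 0 0 0 0 1"

```text
t: 4.2
tcp_pos: [0.4892, -0.1874, 0.0961]
ee_rot: [1.776, 2.59, -0.001]
force: [-1.8, 0.1, 5.5]
opening: 0.227
```

```bash
python3 - <<'E'
from h import *
to((.489,-.186,.1),21)
E
```

```text
t 4.2 tcp [ 0.4892 -0.1874  0.0961] F [-1.8  0.1  5.5] M [-0.01  0.35 -0.  ] open 0.227 q [ 0.89  0.22 -0.63  1.9   0.15  1.06  0.57]
jaw 21.14 z [ 7.e-04 -9.e-04 -1.e+00] shift units [ 0.034  0.007 -0.097] mm [ 1.4  0.3 -3.9]
turn units [0.002 0.008 0.018]
```

>>> servo_tool --pt "0 0 -0.25 0 0 0 1" --pt "0 0 -0.5 0 0 0 1" --pt "0 0 -0.6 0 0 0 1" --pt "0 0 -0.6 0 0 0 1" --pt "0 0 -0.5 0 0 0 1" --pt "0 0 -0.2 0 0 0 1" --pt "0 0 0 0 0 0 1" --pt "0 0 0 0 0 0 1"

```text
t: 5.0
tcp_pos: [0.4882, -0.1869, 0.2003]
ee_rot: [-1.775, -2.59, 0.001]
force: [0.0, -0.8, -1.9]
opening: 0.223
```

```bash
python3 - <<'E'
from h import *
to((.489,-.186,.1),21)
p,d=vision.snapshot("scene"); cv2.imwrite("pics/s6.png",p)
crop("pics/s6.png","pics/s6c.png",110,40,140,150,4)
E
```

```text
t 5.0 tcp [ 0.4882 -0.1869  0.2003] F [ 0.  -0.8 -1.9] M [-0.02 -0.01 -0.03] open 0.223 q [ 0.92  0.11 -0.64  1.79  0.07  1.27  0.63]
jaw 21.15 z [-1.5e-03  6.0e-04 -1.0e+00] shift units [0.009 0.03  2.507] mm [  0.4   1.2 100.3]
turn units [-0.009 -0.008  0.018]
```

View pics/s6c.png

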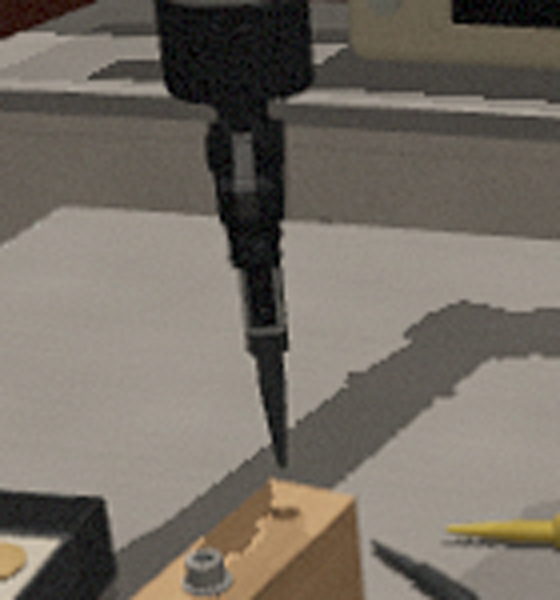

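```bash
python3 - <<'E'
from h import *
to((.5425,.0559,.200),21)
E
```

```text
t 5.05 tcp [ 0.488  -0.1869  0.2   ] F [ 0.3 -0.4 -1.7] M [0.02 0.06 0.05] open 0.227 q [ 0.92  0.11 -0.64  1.79  0.07  1.27  0.63]
jaw 21.14 z [-0.0021  0.001  -1.    ] shift units [5.169e+00 3.461e+00 2.000e-03] mm [2.067e+02 1.384e+02 1.000e-01]
turn units [-0.012 -0.012  0.018]
```

>>> servo_tool --pt "0.3 0.2 0 0 0 0 1" --pt "0.6 0.4 0 0 0 0 1" --pt "0.7 0.47 0 0 0 0 1" --pt "0.75 0.5 0 0 0 0 1" --pt "0.75 0.5 0 0 0 0 1" --pt "0.75 0.5 0 0 0 0 1" --pt "0.6 0.4 0 0 0 0 1" --pt "0.4 0.29 0 0 0 0 1" --pt "0.32 0.2 0 0 0 0 1" --pt "0 0 0 0 0 0 1" --pt "0 0 0 0 0 0 1"

```text
t: 6.15
tcp_pos: [0.5427, 0.0561, 0.2007]
ee_rot: [-1.774, -2.592, 0.001]
force: [0.8, -0.0, -2.3]
opening: 0.223
```

```bash
python3 - <<'E'
from h import *
to((.5425,.0559,.175),21)
for n in("scene","top"):
    p,d=vision.snapshot(n); cv2.imwrite(f"pics/{n}7.png",p)
crop("pics/scene7.png","pics/s7c.png",240,70,120,150,5)
E
```

```text
t 6.15 tcp [0.5427 0.0561 0.2007] F [ 0.8 -0.  -2.3] M [-0.   -0.03 -0.07] open 0.223 q [ 0.59  0.2  -0.83  1.73  0.15  1.28  0.1 ]
jaw 21.22 z [-1.4e-03 -2.0e-04 -1.0e+00] shift units [-0.003 -0.006  0.642] mm [-0.1 -0.3 25.7]
turn units [-0.01  -0.002  0.027]
```

View pics/s7c.png

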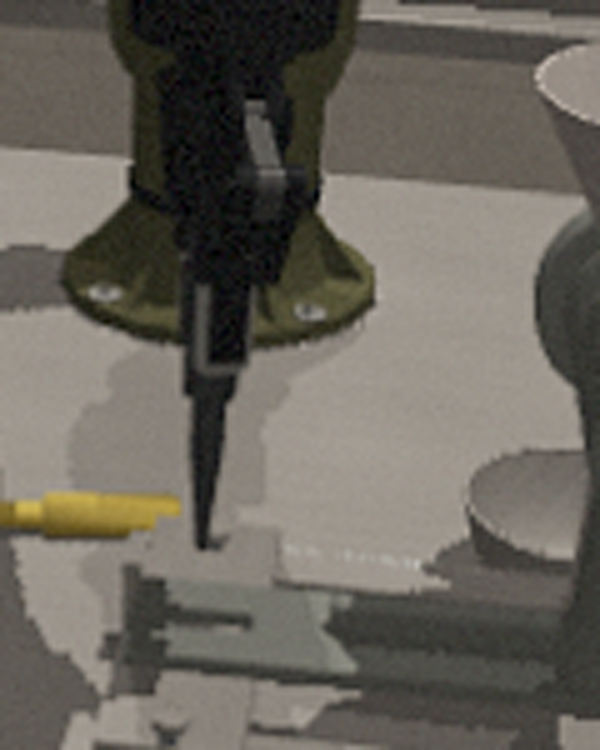

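View pics/top7.png

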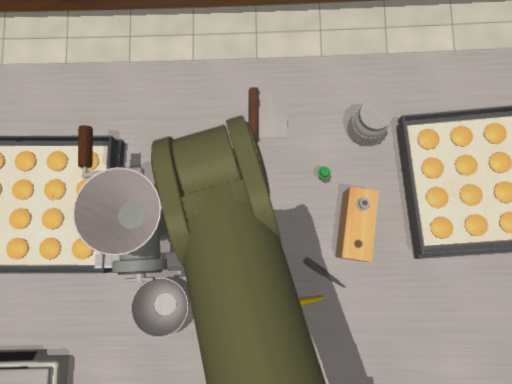

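```bash
python3 - <<'E'
from h import *
crop("pics/scene0.png","pics/s8.png",262,180,40,26,18)
crop("pics/scene7.png","pics/s9.png",262,160,40,40,14)
print("tip proj",proj("scene",(.5427,.0561,.1106)),"scene tip",onz("scene",(280.4,179.3),.1106))
print("slot proj", proj("scene",(.5463,.0636,.078)), "hole",proj("scene",(.5387,.0559,.07)))
print("drift hole in block, t7")
E
```

```text
tip proj (np.float64(279.85579908716466), np.float64(180.97326279452363)) scene tip [0.53572947 0.05631844 0.1106    ]
slot proj (np.float64(282.335212727879), np.float64(195.1153207391098)) hole (np.float64(279.0957489645638), np.float64(195.83861480109732))
drift hole in block, t7
```

View pics/s8.png

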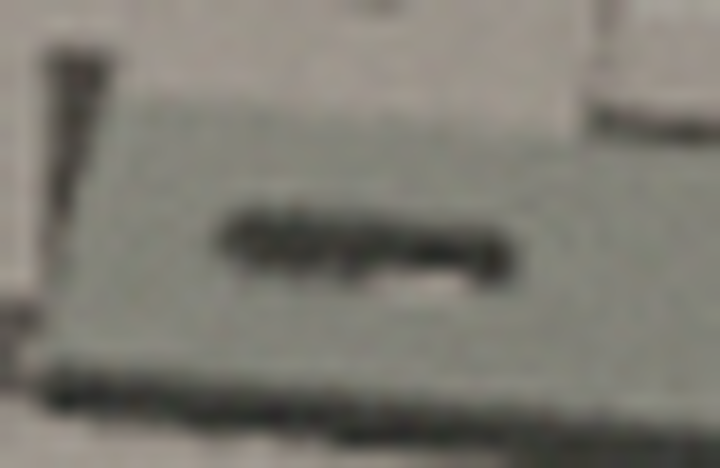

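View pics/s9.png

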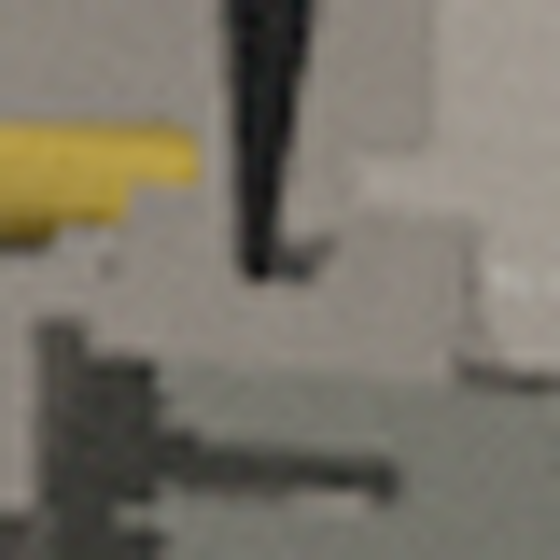

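>>> servo_tool --pt "0 0 0.3 0 0 0 1" --pt "0 0 0.35 0 0 0 1" --pt "0 0 0 0 0 0 1"

```text
t: 6.55
tcp_pos: [0.5414, 0.0547, 0.1723]
ee_rot: [-1.775, -2.587, 0.005]
force: [0.3, 0.8, -2.5]
opening: 0.223
```

>>> servo_tool --pt "0 0 0.1 0 0 0 1" --pt "0 0 0.1 0 0 0 1" --pt "0 0 0.1 0 0 0 1" --pt "0 0 0 0 0 0 1"

```text
t: 6.95
tcp_pos: [0.543, 0.0556, 0.1628]
ee_rot: [-1.776, -2.591, 0.001]
force: [-0.4, -0.4, -1.7]
opening: 0.229
```

>>> servo_tool --pt "0 0 0.1 0 0 0 1" --pt "0 0 0 0 0 0 1"

```text
t: 7.15
tcp_pos: [0.5431, 0.0557, 0.1589]
ee_rot: [-1.776, -2.591, 0.001]
force: [-1.3, 0.1, -1.2]
opening: 0.228
```

>>> servo_tool --pt "0 0 0.05 0 0 0 1" --pt "0 0 0.05 0 0 0 1" --pt "0 0 0.05 0 0 0 1" --pt "0 0 0 0 0 0 1"

```text
t: 7.55
tcp_pos: [0.5431, 0.0556, 0.1529]
ee_rot: [-1.776, -2.591, 0.001]
force: [1.6, -1.7, -2.9]
opening: 0.224
```

>>> servo_tool --pt "0 0 0.05 0 0 0 1" --pt "0 0 0.05 0 0 0 1" --pt "0 0 0 0 0 0 1"

```text
t: 7.85
tcp_pos: [0.5431, 0.0556, 0.1489]
ee_rot: [-1.776, -2.591, 0.001]
force: [0.4, 0.6, -1.5]
opening: 0.223
```

>>> servo_tool --pt "0.002 -0.005 0.05 0 0 0 1" --pt "0.002 -0.005 0.05 0 0 0 1" --pt "0.002 -0.005 0.05 0 0 0 1" --pt "0 0 0 0 0 0 1"

```text
t: 8.25
tcp_pos: [0.5426, 0.0557, 0.143]
ee_rot: [-1.776, -2.591, 0.0]
force: [-0.1, -0.2, -2.7]
opening: 0.225
```

>>> servo_tool --pt "0.002 -0.005 0.05 0 0 0 1" --pt "0.002 -0.005 0.05 0 0 0 1" --pt "0 0 0 0 0 0 1"

```text
t: 8.55
tcp_pos: [0.5425, 0.0558, 0.1394]
ee_rot: [1.776, 2.591, 0.0]
force: [0.7, 0.7, -0.7]
opening: 0.223
```

>>> servo_tool --pt "0.002 -0.005 0.05 0 0 0 1" --pt "0.002 -0.005 0.05 0 0 0 1" --pt "0 0 0 0 0 0 1"

```text
t: 8.85
tcp_pos: [0.5425, 0.0558, 0.1367]
ee_rot: [1.775, 2.59, 0.001]
force: [-1.7, -1.2, 7.7]
opening: 0.225
```

>>> servo_tool --pt "0.002 -0.005 0.05 0 0 0 1" --pt "0.002 -0.005 0.05 0 0 0 1" --pt "0 0 0 0 0 0 1"

```text
t: 9.15
tcp_pos: [0.5422, 0.0558, 0.1331]
ee_rot: [1.775, 2.59, 0.0]
force: [-2.7, -0.8, 10.3]
opening: 0.223
```

>>> servo_tool --pt "0.005 -0.012 0.05 0 0 0 1" --pt "0.003 -0.007 0.05 0 0 0 1" --pt "0 0 0 0 0 0 1"

```text
t: 9.45
tcp_pos: [0.5417, 0.0558, 0.1292]
ee_rot: [1.775, 2.589, 0.001]
force: [-1.9, -0.7, 10.3]
opening: 0.226
```

>>> servo_tool --pt "0.003 -0.007 0.05 0 0 0 1" --pt "0.003 -0.007 0.05 0 0 0 1" --pt "0 0 0 0 0 0 1"

```text
t: 9.75
tcp_pos: [0.5412, 0.0557, 0.1252]
ee_rot: [1.775, 2.589, 0.001]
force: [-1.6, -0.5, 9.4]
opening: 0.223
```

>>> servo_tool --pt "0.003 -0.007 0.05 0 0 0 1" --pt "0.003 -0.007 0.05 0 0 0 1" --pt "0.002 -0.005 0.05 0 0 0 1" --pt "0 0 0 0 0 0 1"

```text
t: 10.15
tcp_pos: [0.5405, 0.0557, 0.1192]
ee_rot: [1.775, 2.589, 0.001]
force: [-2.5, -1.7, 9.4]
opening: 0.23
```

>>> servo_tool --pt "0.003 -0.007 0.05 0 0 0 1" --pt "0.003 -0.007 0.05 0 0 0 1" --pt "0 0 0 0 0 0 1"

```text
t: 10.45
tcp_pos: [0.54, 0.0557, 0.115]
ee_rot: [1.775, 2.589, 0.002]
force: [-0.8, -1.0, 7.2]
opening: 0.225
```

>>> servo_tool --pt "0.003 -0.007 0.05 0 0 0 1" --pt "0.002 -0.005 0.03 0 0 0 1" --pt "0 0 0 0 0 0 1"

```text
t: 10.75
tcp_pos: [0.5396, 0.0557, 0.112]
ee_rot: [1.775, 2.588, 0.002]
force: [0.1, -1.2, 8.8]
opening: 0.223
```

>>> servo_tool --pt "0.002 -0.005 0.03 0 0 0 1" --pt "0.002 -0.005 0.03 0 0 0 1" --pt "0 0 0 0 0 0 1"

```text
t: 11.05
tcp_pos: [0.5393, 0.0556, 0.1096]
ee_rot: [1.775, 2.588, 0.002]
force: [-2.2, -0.6, 8.7]
opening: 0.226
```

>>> servo_tool --pt "0.003 -0.007 0.04 0 0 0 1" --pt "0.002 -0.004 0.04 0 0 0 1" --pt "0 0 0 0 0 0 1"

```text
t: 11.35
tcp_pos: [0.5391, 0.0556, 0.1062]
ee_rot: [1.774, 2.588, 0.003]
force: [0.5, -0.9, 6.7]
opening: 0.224
```

>>> servo_tool --pt "0 0 0.04 0 0 0 1" --pt "0 0 0.04 0 0 0 1" --pt "0 0 0 0 0 0 1"

```text
t: 11.65
tcp_pos: [0.539, 0.0556, 0.1029]
ee_rot: [1.774, 2.588, 0.003]
force: [0.8, -1.0, 5.7]
opening: 0.225
```

>>> servo_tool --pt "0 0 0.05 0 0 0 1" --pt "0 0 0.05 0 0 0 1" --pt "0 0 0.03 0 0 0 1" --pt "0 0 0 0 0 0 1"

```text
t: 12.05
tcp_pos: [0.5391, 0.0556, 0.0977]
ee_rot: [1.775, 2.588, 0.003]
force: [1.1, -0.9, 5.9]
opening: 0.226
```

>>> servo_tool --pt "0 0 0.03 0 0 0 1" --pt "0 0 0.03 0 0 0 1" --pt "0 0 0.03 0 0 0 1" --pt "0 0 0 0 0 0 1"

```text
t: 12.45
tcp_pos: [0.5391, 0.0556, 0.0941]
ee_rot: [1.775, 2.588, 0.003]
force: [0.1, -0.2, 6.2]
opening: 0.223
```

>>> servo_tool --pt "0 0 0.02 0 0 0 1" --pt "0 0 0.02 0 0 0 1" --pt "0 0 0 0 0 0 1"

```text
t: 12.75
tcp_pos: [0.5391, 0.0557, 0.094]
ee_rot: [1.774, 2.588, 0.001]
force: [-4.0, -1.5, 17.2]
opening: 0.226
```

>>> servo_tool --pt "0 0 -0.05 0 0 0 1" --pt "0 0 -0.1 0 0 0 1" --pt "0 0 -0.2 0 0 0 1" --pt "0 0 -0.3 0 0 0 1" --pt "0 0 -0.4 0 0 0 1" --pt "0 0 -0.5 0 0 0 1" --pt "0 0 -0.5 0 0 0 1" --pt "0 0 -0.4 0 0 0 1" --pt "0 0 -0.25 0 0 0 1" --pt "0 0 0 0 0 0 1"

```text
t: 13.75
tcp_pos: [0.5376, 0.056, 0.2001]
ee_rot: [1.775, 2.59, 0.001]
force: [0.1, 0.6, -1.4]
opening: 0.222
```

```bash
python3 - <<'E'
from h import *
to((.4892,-.1872,.200),21)
p,d=vision.snapshot("scene"); cv2.imwrite("pics/s10.png",p)
crop("pics/s10.png","pics/s10c.png",240,70,120,150,5)
E
```

```text
t 13.75 tcp [0.5376 0.056  0.2001] F [ 0.1  0.6 -1.4] M [-0.02 -0.   -0.03] open 0.222 q [ 0.6   0.18 -0.83  1.74  0.14  1.28  0.11]
jaw 21.14 z [ 1.8e-03 -3.0e-04 -1.0e+00] shift units [-5.234e+00 -3.322e+00  2.000e-03] mm [-2.094e+02 -1.329e+02  1.000e-01]
turn units [0.012 0.007 0.017]
```

View pics/s10c.png

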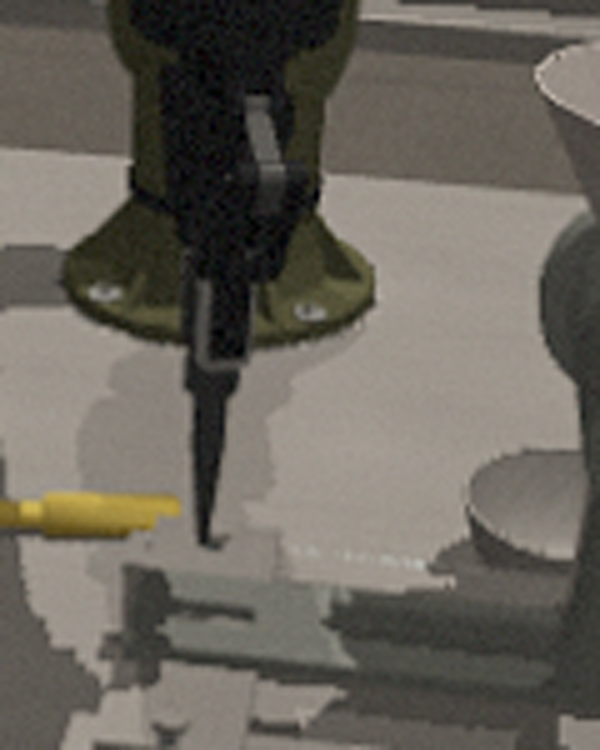

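>>> servo_tool --pt "-0.3 -0.19 0 0 0 0 1" --pt "-0.6 -0.38 0 0 0 0 1" --pt "-0.7 -0.44 0 0 0 0 1" --pt "-0.75 -0.48 0 0 0 0 1" --pt "-0.75 -0.48 0 0 0 0 1" --pt "-0.75 -0.48 0 0 0 0 1" --pt "-0.6 -0.38 0 0 0 0 1" --pt "-0.48 -0.3 0 0 0 0 1" --pt "-0.3 -0.19 0 0 0 0 1" --pt "0 0 0 0 0 0 1" --pt "0 0 0 0 0 0 1"

```text
t: 14.9
tcp_pos: [0.4888, -0.1858, 0.1984]
ee_rot: [-1.774, -2.591, -0.001]
force: [-0.7, 1.4, -2.1]
opening: 0.222
```

```bash
python3 - <<'E'
from h import *
to((.4892,-.1874,.200),21)
p,d=vision.snapshot("scene"); cv2.imwrite("pics/s11.png",p)
crop("pics/s11.png","pics/s11c.png",140,100,80,80,8)
p,d=vision.snapshot("top"); cv2.imwrite("pics/t11.png",p)
crop("pics/t11.png","pics/t11c.png",310,160,100,120,5)
E
```

```text
t 14.9 tcp [ 0.4888 -0.1858  0.1984] F [-0.7  1.4 -2.1] M [0.06 0.03 0.09] open 0.222 q [ 0.92  0.11 -0.65  1.79  0.07  1.26  0.63]
jaw 21.19 z [-6.0e-04  1.5e-03 -1.0e+00] shift units [-0.041 -0.004 -0.04 ] mm [-1.7 -0.2 -1.6]
turn units [-0.    -0.011  0.024]
```

View pics/s11c.png

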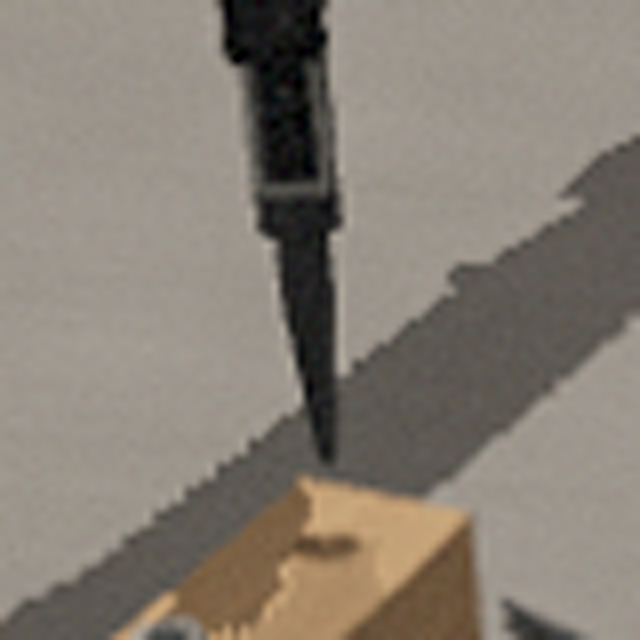

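View pics/t11c.png

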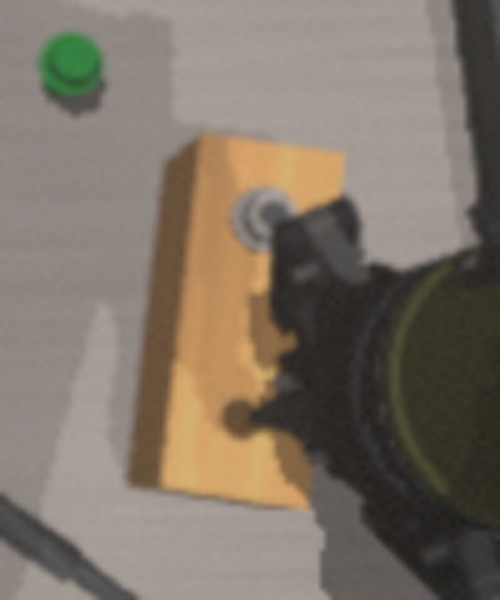

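>>> servo_tool --pt "-0.04 0 0.3 0 0 0 1" --pt "0 0 0.4 0 0 0 1" --pt "0 0 0.3 0 0 0 1" --pt "0 0 0.3 0 0 0 1" --pt "0 0 0.2 0 0 0 1" --pt "0 0 0.2 0 0 0 1" --pt "0 0 0.2 0 0 0 1" --pt "0 0 0 0 0 0 1"

```text
t: 15.8
tcp_pos: [0.4886, -0.1884, 0.1218]
ee_rot: [-1.775, -2.59, 0.0]
force: [0.4, -0.5, -2.2]
opening: 0.222
```

>>> servo_tool --pt "0 0 0.15 0 0 0 1" --pt "0 0 0.15 0 0 0 1" --pt "0 0 0.15 0 0 0 1" --pt "0 0 0 0 0 0 1"

```text
t: 16.2
tcp_pos: [0.4889, -0.1883, 0.1039]
ee_rot: [-1.775, -2.591, -0.0]
force: [0.1, 2.0, -2.8]
opening: 0.225
```

>>> servo_tool --pt "0 0 0.08 0 0 0 1" --pt "0 0 0.08 0 0 0 1" --pt "0 0 0 0 0 0 1"

```text
t: 16.5
tcp_pos: [0.4892, -0.1884, 0.0981]
ee_rot: [-1.776, -2.591, -0.0]
force: [0.6, 1.8, -2.8]
opening: 0.227
```

>>> servo_tool --pt "0 0 0.04 0 0 0 1" --pt "0 0 0 0 0 0 1"

```text
t: 16.7
tcp_pos: [0.4893, -0.1884, 0.0968]
ee_rot: [-1.776, -2.591, -0.0]
force: [0.3, 3.0, -2.4]
opening: 0.228
```

>>> servo_tool --pt "0 0 0.02 0 0 0 1" --pt "0 0 0 0 0 0 -1" --pt "0 0 0 0 0 0 -1" --pt "0 0 0 0 0 0 -1" --pt "0 0 0 0 0 0 -1" --pt "0 0 0 0 0 0 -1" --pt "0 0 0 0 0 0 -1"

```text
t: 17.4
tcp_pos: [0.4893, -0.1888, 0.0962]
ee_rot: [1.776, 2.591, -0.0]
force: [0.3, -0.1, 0.3]
opening: 1.004
```

>>> servo_tool --pt "0 0 -0.5 0 0 0 -1" --pt "0 0 -0.8 0 0 0 -1" --pt "0 0 -0.8 0 0 0 -1" --pt "0 0 -0.4 0 0 0 -1" --pt "0 0 0 0 0 0 -1"

```text
t: 17.9
tcp_pos: [0.491, -0.1892, 0.1988]
ee_rot: [1.773, 2.587, 0.0]
force: [0.4, -0.0, -0.3]
opening: 1.003
```

```bash
python3 - <<'E'
from h import *
to((.5716,-.2000,.200),81)
p,d=vision.snapshot("scene"); cv2.imwrite("pics/s12.png",p)
crop("pics/s12.png","pics/s12c.png",130,80,90,140,4)
E
```

```text
t 17.9 tcp [ 0.491  -0.1892  0.1988] F [ 0.4 -0.  -0.3] M [ 0.01 -0.03 -0.06] open 1.003 q [ 0.93  0.11 -0.65  1.79  0.07  1.26  0.63]
jaw 21.14 z [ 0.0046 -0.0028 -1.    ] shift units [-0.979  1.783 -0.019] mm [-39.2  71.3  -0.8]
turn units [ 5.000e-03  4.000e-02 -7.482e+00]
```

View pics/s12c.png

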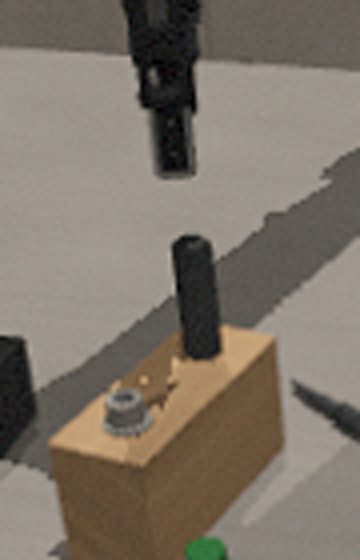

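>>> servo_tool --pt "-0.3 0.5 0 0 0 0 -1" --pt "-0.4 0.75 0 0 0 0 -1" --pt "-0.25 0.5 0 0 0 0 -1" --pt "0 0 0 0 0 0 -1" --pt "0 0 0 0 0 0 -1" --pt "0 0 0 0 0 0 -1"

```text
t: 18.55
tcp_pos: [0.567, -0.1986, 0.1951]
ee_rot: [-1.775, -2.59, 0.002]
force: [-0.1, -0.0, 0.8]
opening: 0.998
```

```bash
python3 - <<'E'
from h import *
to((.572,-.2005,.0845),21.2)
E
```

```text
t 18.55 tcp [ 0.567  -0.1986  0.1951] F [-0.1 -0.   0.8] M [0.04 0.03 0.03] open 0.998 q [ 0.83  0.3  -0.65  1.61  0.19  1.3   0.52]
jaw 21.15 z [-2.2e-03  3.0e-04 -1.0e+00] shift units [-0.091  0.105  2.764] mm [ -3.7   4.2 110.5]
turn units [-0.014 -0.008 -0.007]
```

>>> servo_tool --pt "-0.09 0.1 0.5 0 0 0 -1" --pt "0 0 0.8 0 0 0 -1" --pt "0 0 0.7 0 0 0 -1" --pt "0 0 0.4 0 0 0 -1" --pt "0 0 0 0 0 0 -1" --pt "0 0 0 0 0 0 -1" --pt "0 0 0 0 0 0 -1"

```text
t: 19.25
tcp_pos: [0.5744, -0.2011, 0.1019]
ee_rot: [1.775, 2.589, 0.001]
force: [-1.0, -0.1, 0.2]
opening: 0.999
```

```bash
python3 - <<'E'
from h import *
to((.572,-.2005,.0845),21.2)
E
```

```text
t 19.25 tcp [ 0.5744 -0.2011  0.1019] F [-1.  -0.1  0.2] M [ 0.04 -0.03 -0.04] open 0.999 q [ 0.81  0.4  -0.63  1.69  0.25  1.13  0.47]
jaw 21.14 z [ 0.0027 -0.0013 -1.    ] shift units [ 0.036 -0.051  0.436] mm [ 1.4 -2.  17.4]
turn units [ 0.015  0.016 -0.008]
```

>>> servo_tool --pt "0.03 -0.04 0.2 0 0 0 -1" --pt "0 0 0.15 0 0 0 -1" --pt "0 0 0.05 0 0 0 -1" --pt "0 0 0 0 0 0 -1" --pt "0 0 0 0 0 0 -1"

```text
t: 19.75
tcp_pos: [0.5714, -0.2002, 0.0841]
ee_rot: [-1.776, -2.591, -0.0]
force: [-0.4, 0.8, 0.1]
opening: 1.0
```

```bash
python3 - <<'E'
from h import *
to((.572,-.2005,.0845),21.2)
p,d=vision.snapshot("scene"); cv2.imwrite("pics/s13.png",p)
crop("pics/s13.png","pics/s13c.png",130,100,70,100,6)
E
```

```text
t 19.75 tcp [ 0.5714 -0.2002  0.0841] F [-0.4  0.8  0.1] M [-0.    0.01 -0.04] open 1.0 q [ 0.8   0.41 -0.62  1.72  0.26  1.1   0.47]
jaw 21.14 z [-0.  0. -1.] shift units [-0.013  0.011 -0.01 ] mm [-0.5  0.4 -0.4]
turn units [-0.    -0.    -0.007]
```

View pics/s13c.png

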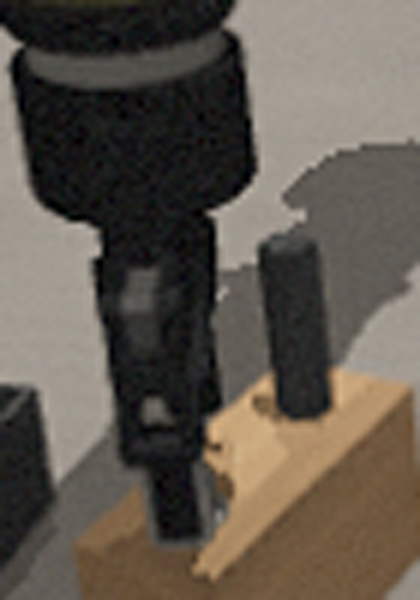

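Aligned over the bolt. Close.

>>> servo_tool --pt "0 0 0 0 0 0 1" --pt "0 0 0 0 0 0 1" --pt "0 0 0 0 0 0 1" --pt "0 0 0 0 0 0 1" --pt "0 0 0 0 0 0 1" --pt "0 0 0 0 0 0 1" --pt "0 0 0 0 0 0 1" --pt "0 0 0 0 0 0 1"

```text
t: 20.6
tcp_pos: [0.5716, -0.2003, 0.0844]
ee_rot: [1.776, 2.591, 0.0]
force: [-0.7, -0.3, 3.9]
opening: 0.213
```

```bash
python3 - <<'E'
from h import *
to((.572,-.2005,.0845),21.2)
E
```

```text
t 20.6 tcp [ 0.5716 -0.2003  0.0844] F [-0.7 -0.3  3.9] M [ 0.09  0.04 -0.  ] open 0.213 q [ 0.8   0.41 -0.62  1.72  0.26  1.1   0.47]
jaw 21.14 z [ 5.e-04 -3.e-04 -1.e+00] shift units [-0.009  0.008 -0.002] mm [-0.4  0.3 -0.1]
turn units [ 0.002  0.003 -0.007]
```

>>> servo_tool --pt "0 0 -0.2 0 0 0 1" --pt "0 0 -0.3 0 0 0 1" --pt "0 0 -0.4 0 0 0 1" --pt "0 0 -0.5 0 0 0 1" --pt "0 0 -0.5 0 0 0 1" --pt "0 0 -0.4 0 0 0 1" --pt "0 0 -0.2 0 0 0 1" --pt "0 0 0 0 0 0 1" --pt "0 0 0 0 0 0 1"

```text
t: 21.5
tcp_pos: [0.5709, -0.2002, 0.1836]
ee_rot: [-1.776, -2.591, 0.001]
force: [-0.5, 0.8, -1.4]
opening: 0.21
```

```bash
python3 - <<'E'
from h import *
to((.5391,.0557,.182),21.2)
p,d=vision.snapshot("scene"); cv2.imwrite("pics/s14.png",p)
crop("pics/s14.png","pics/s14c.png",120,70,80,130,4.5)
E
```

```text
t 21.5 tcp [ 0.5709 -0.2002  0.1836] F [-0.5  0.8 -1.4] M [ 0.02 -0.01 -0.04] open 0.21 q [ 0.83  0.32 -0.65  1.61  0.2   1.28  0.51]
jaw 21.14 z [-9.e-04  1.e-04 -1.e+00] shift units [6.254 1.564 0.042] mm [250.2  62.6   1.7]
turn units [-0.006 -0.003 -0.008]
```

View pics/s14c.png

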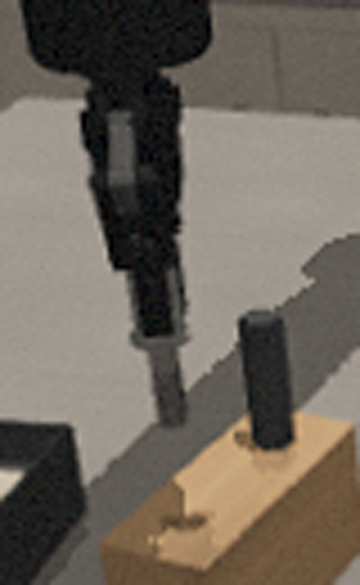

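>>> servo_tool --pt "0.3 0.07 0 0 0 0 1" --pt "0.6 0.15 0 0 0 0 1" --pt "0.8 0.2 0 0 0 0 1" --pt "0.85 0.21 0 0 0 0 1" --pt "0.85 0.21 0 0 0 0 1" --pt "0.85 0.21 0 0 0 0 1" --pt "0.8 0.2 0 0 0 0 1" --pt "0.6 0.15 0 0 0 0 1" --pt "0.4 0.1 0 0 0 0 1" --pt "0.22 0.06 0 0 0 0 1" --pt "0 0 0 0 0 0 1" --pt "0 0 0 0 0 0 1"

```text
t: 22.75
tcp_pos: [0.539, 0.0554, 0.1837]
ee_rot: [-1.777, -2.591, 0.001]
force: [0.0, 0.5, -1.0]
opening: 0.213
```

```bash
python3 - <<'E'
from h import *
to((.5389,.0564,.135),21.2)
E
```

```text
t 22.75 tcp [0.539  0.0554 0.1837] F [ 0.   0.5 -1. ] M [-0.01  0.07 -0.03] open 0.213 q [ 0.58  0.2  -0.81  1.76  0.15  1.25  0.1 ]
jaw 21.11 z [-6.e-04 -6.e-04 -1.e+00] shift units [0.024 0.008 1.219] mm [ 1.   0.3 48.7]
turn units [-0.006  0.003 -0.012]
```

>>> servo_tool --pt "0.02 0.01 0.3 0 0 0 1" --pt "0 0 0.4 0 0 0 1" --pt "0 0 0.35 0 0 0 1" --pt "0 0 0.17 0 0 0 1" --pt "0 0 0 0 0 0 1" --pt "0 0 0 0 0 0 1" --pt "0 0 0 0 0 0 1"

```text
t: 23.45
tcp_pos: [0.5397, 0.0572, 0.1359]
ee_rot: [1.776, 2.591, 0.001]
force: [-0.0, -0.4, -0.6]
opening: 0.214
```

```bash
python3 - <<'E'
from h import *
to((.5389,.0564,.135),21.2)
p,d=vision.snapshot("scene"); cv2.imwrite("pics/s15.png",p)
crop("pics/s15.png","pics/s15c.png",255,140,50,65,9)
s=r.read_state()['tcp_pos']
print("tip",proj("scene",s-[0,0,.0494]),"slot end")
E
```

```text
t 23.45 tcp [0.5397 0.0572 0.1359] F [-0.  -0.4 -0.6] M [ 0.03  0.01 -0.01] open 0.214 q [ 0.56  0.25 -0.8   1.82  0.19  1.16  0.06]
jaw 21.15 z [ 0.0011 -0.     -1.    ] shift units [-0.013 -0.026  0.021] mm [-0.5 -1.   0.9]
turn units [ 0.007  0.003 -0.006]
tip (np.float64(280.0221419541619), np.float64(189.8077435757072)) slot end
```

View pics/s15c.png

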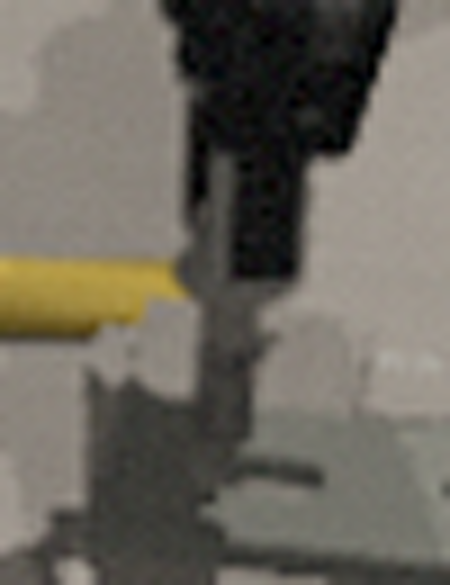

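>>> servo_tool --pt "-0.015 -0.025 0.08 0 0 0 1" --pt "0 0 0.08 0 0 0 1" --pt "0 0 0.08 0 0 0 1" --pt "0 0 0 0 0 0 1"

```text
t: 23.9
tcp_pos: [0.5382, 0.0561, 0.1251]
ee_rot: [-1.776, -2.591, 0.001]
force: [0.5, -0.8, -0.4]
opening: 0.209
```

>>> servo_tool --pt "0 0 0.06 0 0 0 1" --pt "0 0 0.06 0 0 0 1" --pt "0 0 0 0 0 0 1"

```text
t: 24.2
tcp_pos: [0.5383, 0.0562, 0.1205]
ee_rot: [-1.776, -2.591, 0.0]
force: [0.3, -0.5, -0.9]
opening: 0.212
```

>>> servo_tool --pt "0 0 0.05 0 0 0 1" --pt "0 0 0.05 0 0 0 1" --pt "0 0 0 0 0 0 1"

```text
t: 24.5
tcp_pos: [0.5384, 0.0561, 0.1166]
ee_rot: [-1.776, -2.591, 0.0]
force: [0.1, -0.1, -0.5]
opening: 0.212
```

>>> servo_tool --pt "0 0 0.06 0 0 0 1" --pt "0 0 0.06 0 0 0 1" --pt "0 0 0 0 0 0 1"

```text
t: 24.8
tcp_pos: [0.5383, 0.0562, 0.1117]
ee_rot: [-1.776, -2.591, 0.0]
force: [0.1, -0.6, 0.0]
opening: 0.214
```

>>> servo_tool --pt "0 0 0.08 0 0 0 1" --pt "0 0 0.08 0 0 0 1" --pt "0 0 0.08 0 0 0 1" --pt "0 0 0 0 0 0 1"

```text
t: 25.2
tcp_pos: [0.5383, 0.0561, 0.1019]
ee_rot: [-1.776, -2.591, 0.0]
force: [-0.3, 0.5, -2.0]
opening: 0.209
```

>>> servo_tool --pt "0 0 0.1 0 0 0 1" --pt "0 0 0.1 0 0 0 1" --pt "0 0 0.1 0 0 0 1" --pt "0 0 0.08 0 0 0 1" --pt "0 0 0 0 0 0 1"

```text
t: 25.7
tcp_pos: [0.5383, 0.0561, 0.0868]
ee_rot: [-1.776, -2.591, 0.0]
force: [0.6, -0.0, -0.9]
opening: 0.212
```

>>> servo_tool --pt "0 0 0.04 0 0 0 1" --pt "0 0 0.03 0 0 0 1" --pt "0 0 0 0 0 0 1"

```text
t: 26.0
tcp_pos: [0.5383, 0.0561, 0.0844]
ee_rot: [-1.776, -2.591, 0.0]
force: [-0.7, -1.1, -1.1]
opening: 0.213
```

>>> servo_tool --pt "0 0 0.03 0 0 0 1" --pt "0 0 0.02 0 0 0 1" --pt "0 0 0 0 0 0 1"

```text
t: 26.3
tcp_pos: [0.5385, 0.0562, 0.0825]
ee_rot: [1.776, 2.591, -0.0]
force: [-0.3, -0.8, -1.1]
opening: 0.21
```

>>> servo_tool --pt "0 0 0.01 0 0 0 1" --pt "0 0 0 0 0 0 -1" --pt "0 0 0 0 0 0 -1" --pt "0 0 0 0 0 0 -1" --pt "0 0 0 0 0 0 -1" --pt "0 0 0 0 0 0 -1" --pt "0 0 0 0 0 0 -1"

```text
t: 27.0
tcp_pos: [0.5385, 0.0561, 0.0821]
ee_rot: [1.776, 2.591, -0.0]
force: [0.2, 0.0, 0.6]
opening: 1.002
```

>>> servo_tool --pt "0 0 -0.2 0 0 0 -1" --pt "0 0 -0.5 0 0 0 -1" --pt "0 0 -0.8 0 0 0 -1" --pt "0 0 -0.8 0 0 0 -1" --pt "0 0 -0.6 0 0 0 -1" --pt "0 0 0 0 0 0 -1" --pt "-0.6 -0.4 0 0 0 0 -1" --pt "-0.8 -0.5 0 0 0 0 -1" --pt "-0.8 -0.5 0 0 0 0 -1" --pt "-0.8 -0.5 0 0 0 0 -1" --pt "-0.5 -0.3 0 0 0 0 -1" --pt "0 0 0 0 0 0 -1"

```text
t: 28.2
tcp_pos: [0.5055, -0.1108, 0.1974]
ee_rot: [-1.785, -2.585, 0.003]
force: [-0.1, -0.3, -0.5]
opening: 1.0
```

```bash
python3 - <<'E'
from h import *
to((.5389,.0564,.135),21.2)
for n in("scene","top"):
    p,d=vision.snapshot(n); cv2.imwrite(f"pics/{n}16.png",p)
crop("pics/scene16.png","pics/s16c.png",250,165,70,50,10)
crop("pics/top16.png","pics/t16c.png",190,170,130,90,6)
E
```

```text
t 28.2 tcp [ 0.5055 -0.1108  0.1974] F [-0.1 -0.3 -0.5] M [-0.02 -0.03  0.01] open 1.0 q [ 0.82  0.1  -0.69  1.8   0.07  1.26  0.47]
jaw 20.74 z [-0.0016 -0.0014 -1.    ] shift units [3.614 2.264 1.553] mm [144.6  90.5  62.1]
turn units [-0.014  0.005 -0.057]
```

View pics/s16c.png

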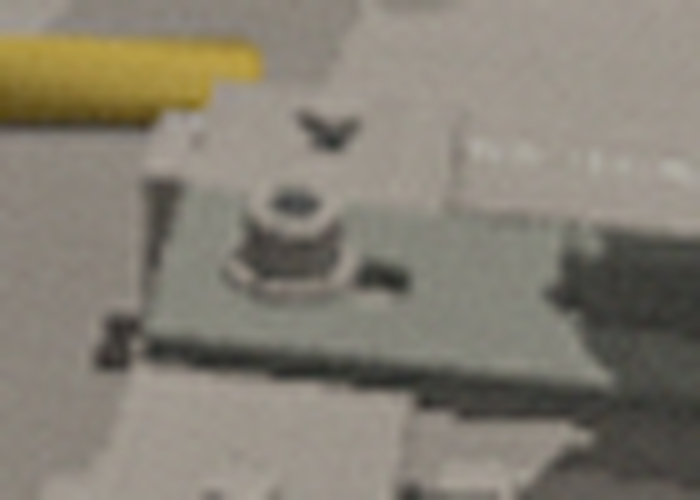

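View pics/t16c.png

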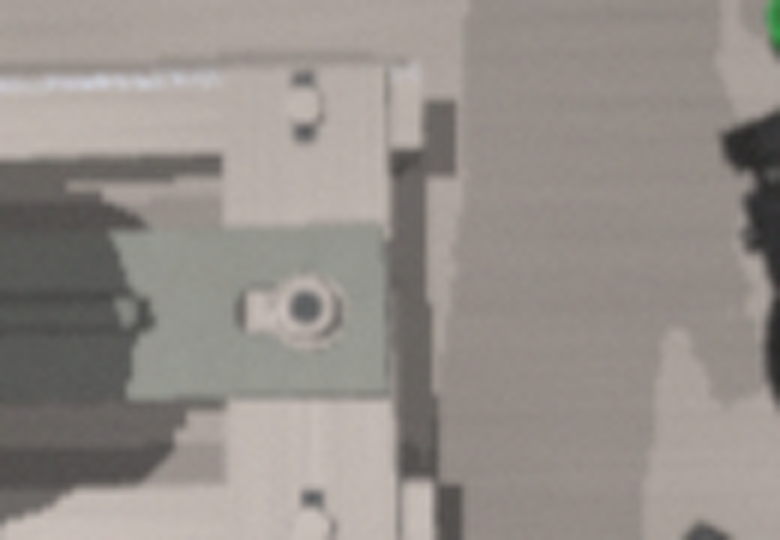

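View pics/scene16.png

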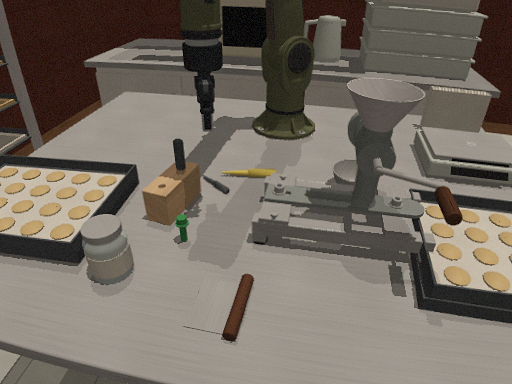

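```bash
python3 - <<'E'
from h import *
p,d=vision.snapshot("top")
def z(u,v):
    o,q=ray(vision.camera_params("top"),(u,v)); return (o+q*d[v,u])
# neighbours: bolt head, foot, drift top
for v in range(217,227): print([int(round(z(u,v)[2]*1e4)) for u in range(232,252)])
print("drift top max z",max(((z(u,v)[2]),u,v) for u in range(355,376) for v in range(230,255)))
print(r.finish_job())
E
```

```text
[801, 787, 790, 770, 774, 840, 939, 942, 949, 964, 945, 823, 801, 795, 782, 791, 784, 733, 773, 796]
[770, 789, 770, 804, 812, 945, 947, 948, 945, 980, 945, 946, 768, 794, 804, 799, 819, 764, 793, 804]
[705, 700, 717, 820, 948, 941, 923, 947, 939, 964, 945, 937, 939, 809, 800, 785, 788, 808, 768, 9185]
[697, 701, 705, 795, 950, 923, 959, 937, 933, 940, 966, 950, 936, 924, 822, 813, 785, 785, 812, 769]
[697, 702, 714, 800, 950, 966, 961, 936, 937, 949, 934, 954, 939, 961, 799, 781, 782, 756, 784, 766]
[695, 687, 688, 818, 929, 977, 936, 936, 925, 953, 940, 920, 951, 938, 800, 794, 774, 775, 767, 781]
[673, 9185, 729, 811, 959, 945, 949, 930, 956, 968, 941, 934, 954, 905, 777, 794, 800, 772, 788, 803]
[684, 702, 706, 824, 784, 935, 947, 936, 925, 961, 943, 936, 933, 787, 790, 789, 780, 761, 762, 746]
[713, 689, 694, 782, 810, 818, 931, 920, 959, 933, 950, 975, 837, 799, 790, 785, 778, 778, 752, 787]
[768, 793, 803, 764, 811, 789, 800, 944, 945, 929, 897, 806, 801, 802, 811, 781, 789, 770, 778, 806]
drift top max z (np.float64(0.9185072127602598), 368, 241)
the job is handed in; nothing more can be done
None
```

The job is done and handed in at about 28 s of the 72 s allowed.

**What I did**
- I took the drift from the block and set its point in the visible crescent of the hole. I worked it down in small steps, moving it sideways as the taper eased the foot over, until the shoulder was down on the foot.
- Readings during the easing were about 10 N or less; the highest was 17 N, when the shoulder touched down.
- I then drew the drift out, stood it back in its own hole in the block, and lowered the bolt through foot and stand with almost no resistance.

**Last checks**
- **Bolt:** by depth, the head top is about 94.5 mm above the bench and the foot top about 78 mm. That is the 16.5 mm expected with the washer flat on the foot. The bolt looks upright and sits about 8 mm from the slot's middle, along the slot.
- **Drift:** it stands upright in the block in the last scene picture. It was released about 0.1 mm above the height at which it was gripped in the block. My depth check of its top failed: it hit a no-reading pixel and gave a meaningless 0.92 m. So its seating rests on the release height and the picture.
- **Gripper:** open and well clear of everything.
- **Bowl, jar and scraper:** unmoved as far as the pictures show.

**Noticed:** the yellow look-alike drift was standing on its point at the start and fell over within the first 2.7 s. The arm did not appear to touch it. It still lies on the bench.

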